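# Hand out the stacked slide boxes to the group trays

## Robot

A 6-joint arm with a two-finger parallel gripper is mounted at the origin on the work surface. World frame = base frame: x ahead of the robot, y to its left, z up, the work surface at z = 0. Lengths are in mm, angles in rad, forces in N, time in s.
With the tool pointing down it reaches from about 300 to 775 mm from the base axis. Payload 14.6 kg.
Tool frame: the origin (TCP) lies at the very end of the fingers, on their centre line; the grasp point (between the pads) lies 19 mm behind it (grip_point_offset is the distance from the TCP to the grasp point, in mm); z points along the fingers, y is the line along which they close (so a half turn about z gives the same grasp; the last joint's range is limited). The gripper opens to 94 mm and grips with 3 to 60 N. Pads are 16 mm wide; open, the fingers measure 119 mm over their backs; the gripper's body (75 mm by 177 mm) begins 78 mm behind the grasp point.
Start: joints at [-0.067, 0.3, 1.521, -0, 1.321, -0.067], TCP at [549.99, -0.002, 205.446] pointing down, gripper open.
Joint ranges: [-3.03, 3.03], [-0.79, 2.21], [0.23, 2.52], [-1.04, 4.18], [0, 3.07], [-2.55, 2.55]. Speed limits (rad/s): [2.22, 2.22, 2.57, 3.14, 3.14, 3.14].

## Interface

Orientations are given as [roll, pitch, yaw] about the fixed x, y, z axes, in that order (R = Rz(yaw) Ry(pitch) Rx(roll)).
In Python, from cell import read_state, camera, camera_info, sign_off, grip_point_offset gives the robot as it stands.
- The arm moves only by the shell command python3 -m handwheel 'ROWS' [FORCE]. ROWS is text: rows parted by semicolons, each of 5 numbers parted by spaces: the shift along the world's x, y, z in units of 40 mm (1.0 is 40 mm), then the turn about the world's z in units of 5 degrees (1.0 is 5 degrees), then the closure, from 0 (fully open) to 1 (shut). In form: dx dy dz yaw gripper; .... A call has 1 to 12 rows; each row shifts and turns the commanded pose from where the row before left it; what a row does not reach is not made up. A row lasts 1/12 s, in which the tool goes at most 41.7 mm and 7.16 degrees, less where a joint would pass 70% of its speed; a pose out of reach is approached as far as the arm can. A call is refused whole if a number of a shift passes 1 or a number of a turn 1, either way. A call with a gripper value outside its range is refused whole. The fingers move at their own pace and stop on an object; FORCE is the grip in N (left out, the last holds). Time passes only in rows, so rows that do not move let the fingers close. It gives the time, the measured TCP pose, the force, the opening and the grip force at its end, in the units of the state.
- read_state(): the state, without advancing time (a new reading comes with each control period).
- camera(name): name is "scene" or "side" or "wrist"; returns (picture, depth): 400x640x3 uint8, red, green, blue; 400x640 float32, mm along the optical axis (not along the pixel's ray), 0 where there is no reading.
- camera_info(name): a dict with "intrinsics" (3x3 intrinsics, pixels), "world_from_camera" (4x4, takes a point from camera to world coordinates). Camera axes: x right, y down, z forward; pixel columns grow to the right and rows downward; lengths in mm; the calibration is good to about 2 mm. A picture is of the moment at which its call begins: read the wrist's pose just before it. camera_info takes no time and is no camera call; for the wrist camera it gives the pose at the moment of the call.
- sign_off(): hands the job in; it is judged then, once.
The state is a dict: "clock": time; "joints": joint angles; "qd": joint speeds; "effort": joint torques, N m; "eef_pos": TCP position; "eef_rot": TCP orientation; "wrist_force": force on the tool from outside, world axes, zero at the start; "moment": the same for the moment, N m; "finger_gap": finger opening in mm; "finger_force": force on a finger pad.
Only numpy, scipy, OpenCV 4.12 (cv2) and the standard library are available. Lean on these libraries where they do the work, as an engineer would, in place of code of your own. Each camera call takes 0.05 s, during which the arm holds its last target. There are 200 camera calls.

## Task

Set up the microscopy class: take apart the crosswise stack of four slide boxes and lay each box flat, lid up, in the long empty bay of the kit tray of its own colour. They hold glass slides, so do not tip or drop them, and leave the dropper bottle and the steel canister standing where they are.

Things in the scene. Friction and masses are not known exactly. Their poses are not given: they have to be found in the camera images.
- red_box_mid (a point): Centre (half-way up) of the red slide box: closed, 100 mm long (its x) x 46 wide (y) x 34 high (z, up out of the lid), 0.08 to 0.15 kg, red with a blank white label on the lid. It starts as one of the two lower boxes of the stack on the steel tray (floor 2 mm, lip 7 mm above the bench): two side by side, two crosswise on top of both; 32 mm free between the two of a layer.
- yellow_box_mid (a point): Centre (half-way up) of the yellow slide box: closed, 100 mm long (its x) x 46 wide (y) x 34 high (z, up out of the lid), 0.08 to 0.15 kg, yellow with a blank white label on the lid. It starts as one of the two lower boxes of the stack on the steel tray (floor 2 mm, lip 7 mm above the bench): two side by side, two crosswise on top of both; 32 mm free between the two of a layer.
- green_box_mid (a point): Centre (half-way up) of the green slide box: closed, 100 mm long (its x) x 46 wide (y) x 34 high (z, up out of the lid), 0.08 to 0.15 kg, green with a blank white label on the lid. It starts as one of the two upper boxes of the stack on the steel tray (floor 2 mm, lip 7 mm above the bench): two side by side, two crosswise on top of both; 32 mm free between the two of a layer.
- blue_box_mid (a point): Centre (half-way up) of the blue slide box: closed, 100 mm long (its x) x 46 wide (y) x 34 high (z, up out of the lid), 0.08 to 0.15 kg, blue with a blank white label on the lid. It starts as one of the two upper boxes of the stack on the steel tray (floor 2 mm, lip 7 mm above the bench): two side by side, two crosswise on top of both; 32 mm free between the two of a layer.
- red_bay (a point): Centre of the floor of the red kit tray's long empty bay: 120 mm long (its x) x 66 wide (y), floor 3 mm above the bench, lip 3 mm thick and 6 mm high above the floor all round, z up; fixed. The box lies along it, 10 mm to spare each side; keep the fingers above the lip. On its +y side a 30 mm channel holds a cover-glass box and forceps, at most 7 mm high.
- yellow_bay (a point): Centre of the floor of the yellow kit tray's long empty bay: 120 mm long (its x) x 66 wide (y), floor 3 mm above the bench, lip 3 mm thick and 6 mm high above the floor all round, z up; fixed. The box lies along it, 10 mm to spare each side; keep the fingers above the lip. On its +y side a 30 mm channel holds a cover-glass box and forceps, at most 7 mm high.
- green_bay (a point): Centre of the floor of the green kit tray's long empty bay: 120 mm long (its x) x 66 wide (y), floor 3 mm above the bench, lip 3 mm thick and 6 mm high above the floor all round, z up; fixed. The box lies along it, 10 mm to spare each side; keep the fingers above the lip. On its +y side a 30 mm channel holds a cover-glass box and forceps, at most 7 mm high.
- blue_bay (a point): Centre of the floor of the blue kit tray's long empty bay: 120 mm long (its x) x 66 wide (y), floor 3 mm above the bench, lip 3 mm thick and 6 mm high above the floor all round, z up; fixed. The box lies along it, 10 mm to spare each side; keep the fingers above the lip. On its +y side a 30 mm channel holds a cover-glass box and forceps, at most 7 mm high.
- dropper_mid (a point): Bystander: amber glass dropper bottle with black cap and rubber bulb, 38 mm in diameter, 101 mm high, standing loose on the bench beyond the stack; the point is on its axis 50 mm above its foot.
- canister_mid (a point): Bystander: stainless steel lidded canister with a black knob, 68 mm in diameter, 92 mm high, standing loose on the bench beyond the stack; the point is on its axis 45 mm above its foot.
There are look-alikes about, which are no part of the job. There is more than one size of the part that bears red_box_mid; the job needs the middle-sized.

How it is judged (in metres and radians):
At the end, for the whole second after the job is handed in: Each box lies in the long bay of its own colour: centre within 16 mm of the bay's in plan, flat on its floor (centre 13 to 20 mm above it, tilt under 0.05 rad), lid up, released and at rest; dropper bottle and canister upright within 30 mm of where they stood (horizontal distance between red_box_mid and red_bay below 0.016 m and z of red_box_mid in the frame of red_bay between 0.013 and 0.02 m and angle between each of red_box_mid, yellow_box_mid, green_box_mid, blue_box_mid's own z axis and vertical below 0.05 rad and linear speed of each of red_box, yellow_box, green_box, blue_box below 0.02 m/s and angular speed of each of red_box, yellow_box, green_box, blue_box below 0.1 rad/s and contact force between the fingers and red_box below 0.1 N and horizontal distance between yellow_box_mid and yellow_bay below 0.016 m and z of yellow_box_mid in the frame of yellow_bay between 0.013 and 0.02 m and contact force between the fingers and yellow_box below 0.1 N and horizontal distance between green_box_mid and green_bay below 0.016 m and z of green_box_mid in the frame of green_bay between 0.013 and 0.02 m and contact force between the fingers and green_box below 0.1 N and horizontal distance between blue_box_mid and blue_bay below 0.016 m and z of blue_box_mid in the frame of blue_bay between 0.013 and 0.02 m and contact force between the fingers and blue_box below 0.1 N and distance of each of dropper_mid, canister_mid from where it was at the start of the episode below 0.03 m and angle between each of dropper_mid, canister_mid's own z axis and vertical below 0.1 rad); the robot touches nothing.
It fails at once if a slide box is dropped (loose and falling faster than 0.6 m/s, a fall of about 2 cm) ((linear speed of red_box above 0.6 m/s and contact force between the fingers and red_box below 0.2 N) or (linear speed of yellow_box above 0.6 m/s and contact force between the fingers and yellow_box below 0.2 N) or (linear speed of green_box above 0.6 m/s and contact force between the fingers and green_box below 0.2 N) or (linear speed of blue_box above 0.6 m/s and contact force between the fingers and blue_box below 0.2 N)).
It fails at once if a slide box is tipped more than 30 degrees (angle between any of red_box_mid, yellow_box_mid, green_box_mid, blue_box_mid's own z axis and vertical above 0.52 rad).
It fails at once if the dropper is knocked over or pushed away (more than 30 mm) (distance of dropper_mid from where it was at the start of the episode above 0.03 m or angle between dropper_mid's own z axis and vertical above 0.5 rad).
It fails at once if the canister is knocked over or pushed away (more than 30 mm) (distance of canister_mid from where it was at the start of the episode above 0.03 m or angle between canister_mid's own z axis and vertical above 0.5 rad).
It also fails if it takes over 106 s, if anything falls off the work surface, if the arm or the gripper's body presses on something with over 40 N, if the wrist force passes 120 N, or if a joint passes its speed limit or range.

## Working session

There is one attempt and no reset: what is moved stays moved. The work goes in short steps, Python scripts to look and compute and a shell command to move; the robot and the scene stay as the last step left them, time stands still between calls to the robot, and variables do not carry over. Pictures are saved under pics/ and viewed, at most 14 in all, crops included, and the job is handed in when it is done.

```bash
mkdir -p pics
cat > h.py <<'E'
import numpy as np, cv2
from cell import *
def snap(n,f):
    i=camera_info(n); p,d=camera(n); cv2.imwrite(f'pics/{f}.png',p[:,:,::-1]); 
    np.savez(f'pics/{f}.npz',p=p,d=d,K=i['intrinsics'],T=i['world_from_camera']); return p,d,np.array(i['intrinsics']),np.array(i['world_from_camera'])
def load(f):
    z=np.load(f'pics/{f}.npz'); return z['p'],z['d'],z['K'],z['T']
def cloud(d,K,T):
    v,u=np.mgrid[:d.shape[0],:d.shape[1]]
    P=np.stack([(u-K[0,2])/K[0,0]*d,(v-K[1,2])/K[1,1]*d,d],-1)
    return P@T[:3,:3].T+T[:3,3]
E
python3 - <<'E'
from h import *
for n in('scene','side','wrist'):
    p,d,K,T=snap(n,n+'0'); print(n,T.round(3).tolist(),K[0,0])
s=read_state(); print(s['clock'],s['eef_pos'],s['eef_rot'],s['finger_gap'],grip_point_offset)
E
```

```text
scene [[-0.887, 0.276, -0.371, 1008.505], [0.462, 0.546, -0.699, 777.178], [0.009, -0.791, -0.612, 745.576], [0.0, 0.0, 0.0, 1.0]] 519.4217434434487
side [[0.7, -0.369, 0.611, -287.517], [-0.713, -0.389, 0.583, -828.847], [0.023, -0.845, -0.535, 824.164], [0.0, 0.0, 0.0, 1.0]] 519.4483560432833
wrist [[1.0, 0.001, -0.002, 549.87], [0.0, -0.961, -0.277, 79.842], [-0.002, 0.277, -0.961, 383.525], [0.0, 0.0, 0.0, 1.0]] 282.6110514636513
0.15 [5.49820628e+02 2.17549665e-02 2.05044533e+02] [-3.14078119e+00 -8.11282156e-05  1.57080808e+00] 94.10364312790091 18.8
```

View pics/scene0.png

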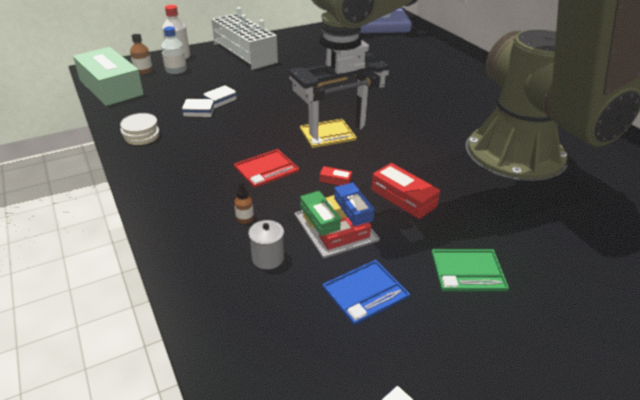

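View pics/side0.png

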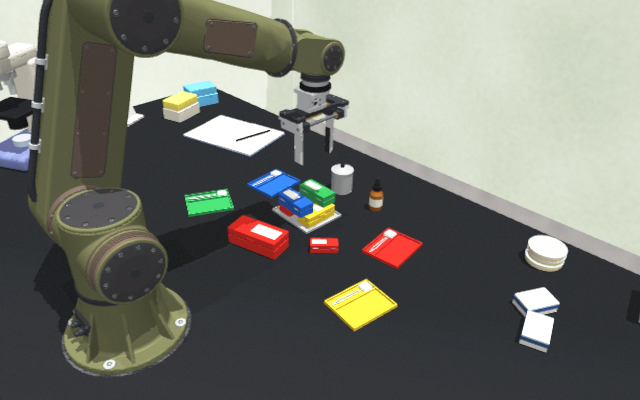

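The scene picture shows the stack at about (338,222) with green (320,210) and blue (355,203) on top and red (350,237) and yellow (335,205) below. The trays are red (266,167), yellow (328,132), green (470,268) and blue (366,290). The dropper is at (244,205) and the canister at (267,245).

Things that could be taken for the red box:
- large red box, scene (405,188) / side (258,236)
- small red box, scene (336,175) / side (324,245)
- the red box in the stack, scene (350,237) / side (285,210): this is the middle size, so I choose this one

The yellow and white box at side (181,107) and the pale green box at scene (107,73) are also look-alikes.

Run:
```python
from h import *
R={'red':[(0,8),(172,180)],'yellow':[(22,34)],'green':[(55,80)],'blue':[(103,125)]}
for n in('scene0','side0','wrist0'):
    p,d,K,T=load(n); P=cloud(d,K,T); hsv=cv2.cvtColor(p,cv2.COLOR_RGB2HSV)
    for c,rs in R.items():
        m=np.zeros(d.shape,bool)
        for a,b in rs: m|=(hsv[...,0]>=a)&(hsv[...,0]<=b)
        m&=(hsv[...,1]>110)&(hsv[...,2]>50)&(d>0)
        k,l,st,ce=cv2.connectedComponentsWithStats(m.astype(np.uint8))
        for i in range(1,k):
            if st[i,4]<60: continue
            q=P[l==i]; 
            if not(200<np.median(q[:,0])<900 and abs(np.median(q[:,1]))<600): continue
            zt=np.percentile(q[:,2],95)
            t=q[np.abs(q[:,2]-zt)<8]
            (cx,cy),(w,h),a=cv2.minAreaRect(t[:,:2].astype(np.float32))
            print(n,c,ce[i].round(),st[i,4],'ztop %.0f c %.0f %.0f size %.0f %.0f ang %.1f'%(zt,cx,cy,w,h,a))
p=load('wrist0')[0]
a=cv2.resize(load('scene0')[0][150:260,220:460],(800,367),interpolation=cv2.INTER_CUBIC)
cv2.imwrite('pics/crop.png',a[:,:,::-1])
```

```text
scene0 red [266. 166.] 1317 ztop 9 c 617 -227 size 135 125 ang 5.5
scene0 red [407. 192.] 1921 ztop 51 c 384 32 size 70 146 ang 14.8
scene0 red [333. 176.] 414 ztop 25 c 490 -101 size 39 72 ang 47.2
scene0 red [347. 235.] 690 ztop 37 c 575 88 size 49 101 ang 86.8
scene0 yellow [330. 132.] 812 ztop 10 c 400 -305 size 126 135 ang 81.6
scene0 yellow [335. 205.] 131 ztop 38 c 561 10 size 49 19 ang 81.8
scene0 green [315. 207.] 418 ztop 72 c 613 47 size 103 45 ang 88.8
scene0 green [469. 267.] 2260 ztop 9 c 402 279 size 116 128 ang 62.9
scene0 blue [353. 203.] 794 ztop 72 c 535 53 size 105 47 ang 85.8
scene0 blue [365. 289.] 2799 ztop 9 c 611 232 size 134 116 ang 4.3
side0 red [285. 211.] 74 ztop 25 c 522 89 size 44 7 ang 89.5
side0 red [257. 237.] 1562 ztop 50 c 380 30 size 73 146 ang 15.2
side0 red [393. 248.] 1289 ztop 8 c 621 -220 size 146 113 ang 7.7
side0 red [325. 245.] 374 ztop 25 c 487 -102 size 39 70 ang 42.5
side0 yellow [317. 216.] 426 ztop 37 c 568 -5 size 25 101 ang 89.1
side0 yellow [361. 305.] 1906 ztop 9 c 404 -300 size 115 137 ang 81.3
side0 green [318. 194.] 511 ztop 71
[... 189 characters left out ...]
0 ztop 37 c 572 86 size 45 98 ang 86.4
wrist0 red [186. 147.] 6763 ztop 50 c 382 30 size 67 145 ang 14.9
wrist0 red [284. 249.] 1217 ztop 25 c 489 -102 size 34 72 ang 44.1
wrist0 red [365. 296.] 1414 ztop 9 c 615 -187 size 127 44 ang 0.5
wrist0 red [363. 342.] 740 ztop 319 c 562 21 size 2 22 ang 89.3
wrist0 yellow [336. 175.] 683 ztop 37 c 556 9 size 66 45 ang 0.8
wrist0 yellow [236. 363.] 3024 ztop 9 c 400 -309 size 113 132 ang 82.3
wrist0 green [223.   2.] 66 ztop 9 c 430 208 size 6 15 ang 88.9
wrist0 green [378. 154.] 2585 ztop 70 c 610 45 size 99 46 ang 88.5
wrist0 blue [377.  14.] 3264 ztop 9 c 614 196 size 128 34 ang 2.0
wrist0 blue [306. 148.] 2617 ztop 71 c 532 50 size 99 45 ang 85.5
```

View pics/crop.png

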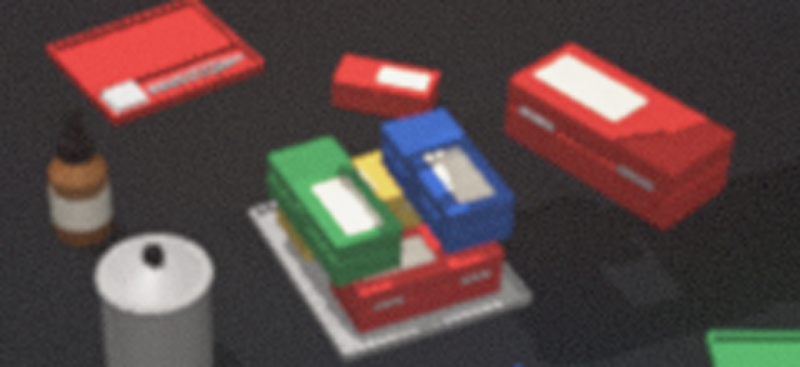

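View pics/wrist0.png

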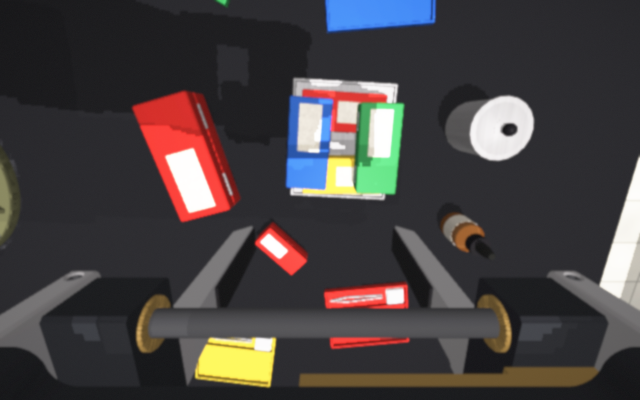

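The crop and the wrist view confirm it. The stack's red box measures 98x45 mm (middle size). The large red box measures 145x67 and the small one 72x34. In the wrist view, blue (310,140) and green (380,148) run along y on top of red (345,100) and yellow (343,175). I'll take wrist views over the trays to measure the bays precisely.

```bash
python3 -m handwheel '-0.2 0.6 0 0 0.35;-0.2 0.6 0 0 0.35;-0.2 0.6 0 0 0.35;-0.2 0.6 0 0 0.35;-0.2 0.6 0 0 0.35;-0.2 0.6 0 0 0.35;0 0.4 0 0 0.35;0 0 0 0 0.35;0 0 0 0 0.35;0 0 0 0 0.35'; python3 -c "
from h import *
snap('wrist','wA')"
python3 -m handwheel '0 -0.8 0 0 0.35;0 -0.8 0 0 0.35;0 -0.8 0 0 0.35;0 -0.8 0 0 0.35;0 -0.8 0 0 0.35;0 -0.8 0 0 0.35;0 -0.8 0 0 0.35;0 -0.4 0 0 0.35;0 0 0 0 0.35;0 0 0 0 0.35;0 0 0 0 0.35'; python3 -c "
from h import *
snap('wrist','wB')
a=np.vstack([cv2.resize(load(f)[0],(480,300)) for f in('wA','wB')]);cv2.imwrite('pics/AB.png',a[:,:,::-1])"
```

```text
clock: 0.98
eef_pos: [502.1, 159.4, 205.3]
eef_rot: [-3.141, 0.0, 1.571]
wrist_force: [0.4, -0.6, -0.5]
finger_gap: 61.1
finger_force: 0.0
clock: 1.95
eef_pos: [501.9, -79.7, 205.4]
eef_rot: [-3.142, -0.0, 1.57]
wrist_force: [0.2, 0.2, 0.8]
finger_gap: 61.3
finger_force: 0.0
```

View pics/AB.png

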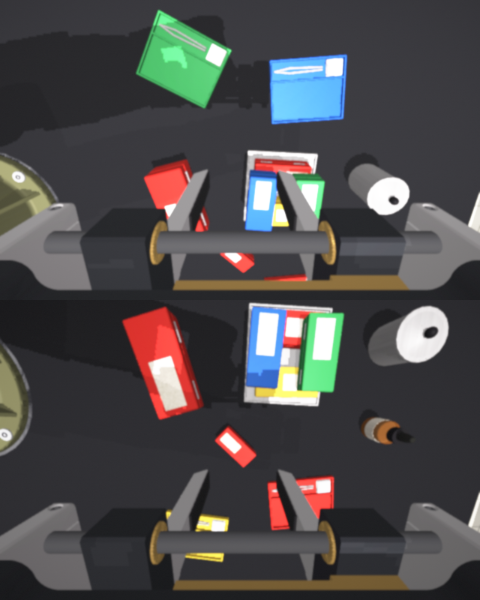

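View A (top) shows the green tray (184,58) and the blue tray (308,90), each with its channel on the far side. View B (bottom) shows the stack (292,352), canister (415,335) and dropper (380,430). I need one more view for the red and yellow trays.

```bash
python3 -m handwheel '0 -0.75 0 0 0.35;0 -0.75 0 0 0.35;0 -0.75 0 0 0.35;0 -0.75 0 0 0.35;0 -0.75 0 0 0.35;0 -0.75 0 0 0.35;0 -0.75 0 0 0.35;0 -0.75 0 0 0.35;0 -0.75 0 0 0.35;0 -0.75 0 0 0.35;0 0 0 0 0.35;0 0 0 0 0.35'
cat > fit.py <<'E'
from h import *
snap('wrist','wC')
R={'red':[(0,8),(172,180)],'yellow':[(22,34)],'green':[(50,80)],'blue':[(100,125)]}
def cm(p,c):
    hsv=cv2.cvtColor(p,cv2.COLOR_RGB2HSV); m=np.zeros(p.shape[:2],bool)
    for a,b in R[c]: m|=(hsv[...,0]>=a)&(hsv[...,0]<=b)
    return m&(hsv[...,1]>100)&(hsv[...,2]>40)
def plane(uv,K,T,z):
    r=np.c_[(uv[:,0]-K[0,2])/K[0,0],(uv[:,1]-K[1,2])/K[1,1],np.ones(len(uv))]@T[:3,:3].T
    return (T[:3,3]+r*((z-T[2,3])/r[:,2])[:,None])[:,:2]
def rect(q):
    (x,y),(w,h),a=cv2.minAreaRect(q.astype(np.float32))
    if w<h: w,h,a=h,w,a+90
    return np.array([x,y]),w,h,(a+90)%180-90
if __name__=='__main__':
  for f in('wA','wC','scene0','side0'):
    p,d,K,T=load(f); P=cloud(d,K,T); hsv=cv2.cvtColor(p,cv2.COLOR_RGB2HSV)
    for c in R:
        m=cm(p,c)&(P[...,2]<16)&(P[...,2]>-5)&(d>0)
        k,l,st,_=cv2.connectedComponentsWithStats(cv2.morphologyEx(m.astype(np.uint8),cv2.MORPH_OPEN,np.ones((3,3)) if f[0]=='w' else np.ones((1,1))))
        i=1+st[1:,4].argmax()
        if st[i,4]<1000: continue
        v,u=np.nonzero(l==i); q=plane(np.c_[u,v],K,T,8.)
        o,w,h,a=rect(q)
        hull=np.zeros(d.shape,np.uint8); cv2.fillConvexPoly(hull,cv2.convexHull(np.c_[u,v].astype(np.int32)),1)
        wv,wu=np.nonzero((hull>0)&(hsv[...,1]<60)&(hsv[...,2]>120)); s=plane(np.c_[wu,wv],K,T,6.).mean(0)-o if len(wu) else np.zeros(2)
        y=np.array([-np.sin(np.radians(a)),np.cos(np.radians(a))]); sg=np.sign(s@y); b=o-sg*16.5*y
        print(f,c,st[i,4],'tray',o.round(1),'size %.0f %.0f ang %.1f'%(w,h,a),'white along y %.0f'%(s@y),'bay',b.round(1))
  for f in('wB','wrist0','scene0'):
    p,d,K,T=load(f); P=cloud(d,K,T); hsv=cv2.cvtColor(p,cv2.COLOR_RGB2HSV)
    for c,z in(('blue',70),('green',70),('red',36),('yellow',36)):
        g=(np.abs(P[...,0]-570)<90)&(np.abs(P[...,1]-48)<90)&(np.abs(P[...,2]-z)<5)&(d>0)
        m=cm(p,c)&g
        v,u=np.nonzero(m); q=plane(np.c_[u,v],K,T,float(z)); o,w,h,a=rect(q); print(f,c,o.round(1),'%.0f %.0f ang %.1f'%(w,h,a),'z %.1f'%np.median(P[m][:,2]), 'x %.0f..%.0f y %.0f..%.0f'%(*np.percentile(q[:,0],[1,99]),*np.percentile(q[:,1],[1,99])))
  p,d,K,T=load('wB'); P=cloud(d,K,T)
  for n,x0,y0,z0 in(('can',(640,900),(0,150),60),('dropper',(620,900),(-110,0),40)):
    m=(P[...,0]>x0[0])&(P[...,0]<x0[1])&(P[...,1]>y0[0])&(P[...,1]<y0[1])&(P[...,2]>z0)
    q=P[m]; print(n,len(q),q.min(0).round(),q.max(0).round())
E
python3 fit.py
```

```text
clock: 3.0
eef_pos: [502.1, -380.1, 204.8]
eef_rot: [-3.141, -0.001, 1.57]
wrist_force: [-0.1, 1.0, 0.6]
finger_gap: 60.8
finger_force: 0.0Traceback (most recent call last):
  File "fit.py", line 21, in <module>
    i=1+st[1:,4].argmax()
        ~~~~~~~~~~~~~~~^^
ValueError: attempt to get argmax of an empty sequence
```

```bash
sed -i "s/^snap('wrist','wC')$//; s/        i=1+st/        if k<2: continue\n        i=1+st/" fit.py; python3 fit.py
```

```text
wA green 8451 tray [402.6 279.9] size 129 108 ang -27.2 white along y 35 bay [395.1 265.2]
wA blue 7650 tray [612.  234.4] size 130 108 ang 4.1 white along y 35 bay [613.1 218. ]
wC red 9180 tray [ 617.8 -223.9] size 130 108 ang 6.2 white along y 35 bay [ 619.6 -240.3]
wC yellow 7870 tray [ 401.9 -302. ] size 130 109 ang -8.5 white along y 35 bay [ 399.5 -318.3]
scene0 red 1357 tray [ 620.7 -221.3] size 136 124 ang 6.4 white along y 30 bay [ 622.5 -237.7]
scene0 green 2326 tray [405.2 281.9] size 130 111 ang -27.1 white along y 31 bay [397.7 267.3]
scene0 blue 2839 tray [614.7 236.2] size 133 114 ang 4.0 white along y 33 bay [615.9 219.7]
side0 red 1310 tray [ 615.5 -225.6] size 141 113 ang 6.2 white along y 36 bay [ 617.3 -242. ]
side0 yellow 1919 tray [ 399.3 -303.7] size 135 114 ang -8.5 white along y 37 bay [ 396.9 -320.1]
wB blue [531.9  50.1] 98 45 ang 85.5 z 69.3 x 508..556 y 2..99
wB green [608.6  44.1] 98 46 ang 88.6 z 69.2 x 586..632 y -4..93
wB red [579.5  83.9] 46 32 ang 85.5 z 35.2 x 563..596 y 61..107
wB yellow [564.2   5.6] 91 81 ang 24.6 z 35.3 x 523..618 y -14..30
wrist0 blue [532.5  50.3] 99 45 ang 85.5 z 69.4 x 508..556 y 3..99
wrist0 green [609.3  45.2] 98 46 ang 88.5 z 69.3 x 586..632 y -3..94
wrist0 red [571.9  85.4] 98 45 ang -3.6 z 35.3 x 526..620 y 64..110
wrist0 yellow [586.9  27.3] 141 53 ang 51.1 z 35.4 x 526..587 y -13..31
scene0 blue [536.   54.9] 104 48 ang 85.6 z 69.6 x 510..561 y 3..106
scene0 green [613.5  49.3] 104 47 ang 87.9 z 69.8 x 590..637 y -2..100
scene0 red [576.3  90.5] 102 50 ang -1.9 z 35.5 x 528..626 y 67..116
scene0 yellow [586.9   2.3] 78 51 ang -19.5 z 36.1 x 550..574 y -11..38
can 4205 [706.  34.  60.] [774. 101.  92.]
dropper 1281 [620. -87.  40.] [749.  -0. 101.]
```

The wrist fits agree with each other (tray 129x108, boxes 98x46). Targets, with the long-axis angle in brackets:

| Item | Blue | Green | Red | Yellow |
|---|---|---|---|---|
| Box | (532,50) [85.5°] | (609,44.7) [88.5°] | (572,85.4) [-3.6°] | ~(567,7) |
| Bay | (613,218) [4.1°] | (395,265) [-27.2°] | (619.6,-240.3) [6.2°] | (399.5,-318.3) [-8.5°] |

Now for blue.

```bash
python3 -m handwheel '0.15 0.9 0 -0.9 0.35;0.15 0.9 0 0 0.35;0.15 0.9 0 0 0.35;0.15 0.9 0 0 0.35;0.15 0.9 0 0 0.35;0 0.9 0 0 0.35;0 0.9 0 0 0.35;0 0.9 0 0 0.35;0 0.9 0 0 0.35;0 0.9 0 0 0.35;0 0.9 0 0 0.35;0 0.85 0 0 0.35'
python3 -m handwheel '0 0 0 0 0.35;0 0 -0.5 0 0.35;0 0 -0.5 0 0.35;0 0 -0.5 0 0.35;0 0 -0.5 0 0.35;0 0 -0.5 0 0.35;0 0 0 0 0.35;0 0 0 0 0.35;0 0 0 0 0.35' 20
```

```text
clock: 4.05
eef_pos: [530.9, 53.4, 205.9]
eef_rot: [3.141, -0.0, 1.494]
wrist_force: [0.6, 0.1, -0.1]
finger_gap: 61.3
finger_force: 0.0
clock: 4.8
eef_pos: [532.3, 50.5, 106.9]
eef_rot: [3.14, -0.0, 1.493]
wrist_force: [0.6, -0.1, -0.1]
finger_gap: 60.8
finger_force: 0.0
```

```bash
python3 -m handwheel '0 0 -0.4 0 0.35;0 0 -0.4 0 0.35;0 0 -0.4 0 0.35;0 0 -0.3 0 0.35;0 0 0 0 0.35;0 0 0 0 0.35;0 0 0 0 0.35'
python3 -m handwheel '0 0 0 0 0.6;0 0 0 0 0.6;0 0 0 0 0.6;0 0 0 0 0.6;0 0 0 0 0.6;0 0 0 0 0.6;0 0 0 0 0.6;0 0 0 0 0.6' 20
```

```text
clock: 5.38
eef_pos: [532.7, 50.1, 46.7]
eef_rot: [3.14, -0.0, 1.492]
wrist_force: [0.4, -0.4, 0.4]
finger_gap: 61.1
finger_force: 0.0
clock: 6.05
eef_pos: [532.3, 50.0, 46.1]
eef_rot: [3.141, -0.0, 1.492]
wrist_force: [-2.0, 0.4, 5.7]
finger_gap: 46.1
finger_force: 20.0
```

```bash
python3 -m handwheel '0 0 0.15 0 0.6;0 0 0.3 0 0.6;0 0 0.4 0 0.6;0 0 0.4 0 0.6;0 0 0.4 0 0.6;0 0 0.35 0 0.6;0 0 0 0 0.6'
python3 -m handwheel '0.1 0.2 0 -1 0.6;0.1 0.2 0 -1 0.6;0.12 0.25 0 -1 0.6;0.12 0.25 0 -1 0.6;0.12 0.25 0 -1 0.6;0.12 0.25 0 -1 0.6;0.12 0.25 0 -1 0.6;0.12 0.25 0 -1 0.6;0.12 0.25 0 -1 0.6;0.12 0.25 0 -1 0.6;0.12 0.25 0 -1 0.6;0.12 0.25 0 -1 0.6'
python3 -m handwheel '0.12 0.25 0 -1 0.6;0.12 0.25 0 -1 0.6;0.12 0.25 0 -1 0.6;0.12 0.25 0 -1 0.6;0.14 0.3 0 -0.3 0.6;0 0 0 0 0.6;0 0 0 0 0.6;0 0 0 0 0.6'
```

```text
clock: 6.63
eef_pos: [533.2, 50.0, 129.0]
eef_rot: [3.137, -0.0, 1.492]
wrist_force: [0.2, 0.8, 0.0]
finger_gap: 45.7
finger_force: 20.0
clock: 7.63
eef_pos: [587.9, 166.4, 124.9]
eef_rot: [-3.141, 0.001, 0.441]
wrist_force: [-0.5, -0.2, -1.6]
finger_gap: 46.0
finger_force: 20.0
clock: 8.3
eef_pos: [612.4, 217.4, 125.1]
eef_rot: [3.141, 0.001, 0.071]
wrist_force: [1.0, 1.2, -0.4]
finger_gap: 45.6
finger_force: 20.0
```

```bash
python3 -m handwheel '0 0 -0.4 0 0.6;0 0 -0.5 0 0.6;0 0 -0.5 0 0.6;0 0 -0.5 0 0.6;0 0 -0.4 0 0.6;0 0 -0.3 0 0.6;0 0 -0.15 0 0.6;0 0 0 0 0.6;0 0 0 0 0.6;0 0 0 0 0.6;0 0 0 0 0.6;0 0 0 0 0.6'
```

```text
clock: 9.3
eef_pos: [613.1, 218.1, 16.3]
eef_rot: [-3.141, -0.001, 0.07]
wrist_force: [-0.0, 0.4, -1.1]
finger_gap: 45.6
finger_force: 20.0
```

```bash
python3 -m handwheel '0 0 -0.03 0 0.6;0 0 -0.02 0 0.6;0 0 -0.02 0 0.6;0 0 0 0 0.6;0 0 0 0 0.6;0 0 0 0 0.6;0 0 0 0 0.6'
```

```text
clock: 9.88
eef_pos: [612.9, 218.0, 13.1]
eef_rot: [-3.142, -0.0, 0.07]
wrist_force: [-2.0, -0.3, 5.8]
finger_gap: 45.6
finger_force: 20.0
```

```bash
python3 -m handwheel '0 0 0 0 0.4;0 0 0 0 0.35;0 0 0 0 0.35;0 0 0 0 0.35;0 0 0 0 0.35;0 0 0.3 0 0.35;0 0 0.5 0 0.35;0 0 0.8 0 0.35;0 0 0.8 0 0.35;0 0 0.6 0 0.35;0 0 0 0 0.35'
python3 - <<'E'
from h import *; from fit import *
p,d,K,T=snap('wrist','wD'); P=cloud(d,K,T)
for c,z,x,y in(('blue',37,613,218),('green',70,609,45),('red',36,572,85),('yellow',36,567,7)):
    g=(np.abs(P[...,0]-x)<70)&(np.abs(P[...,1]-y)<70)&(np.abs(P[...,2]-z)<6)&(d>0)&cm(p,c)
    v,u=np.nonzero(g); print(c,len(v))
    if len(v)>200:
        o,w,h,a=rect(plane(np.c_[u,v],K,T,float(z))); print(o.round(1),'%.0f %.0f ang %.1f z %.1f'%(w,h,a,np.median(P[g][:,2])))
print(read_state()['eef_pos'])
E
```

```text
clock: 10.8
eef_pos: [614.8, 218.6, 139.7]
eef_rot: [-3.14, -0.009, 0.07]
wrist_force: [0.6, -0.7, 0.8]
finger_gap: 61.1
finger_force: 0.0
blue 2842
[614.1 217.1] 99 46 ang 4.0 z 36.5
green 3463
[611.1  47.2] 102 47 ang 88.5 z 69.4
red 1908
[573.6  87.6] 100 47 ang -3.2 z 35.5
yellow 1347
[547.9  11.5] 50 49 ang -0.5 z 35.6
[613.93869597 218.36923789 136.49283055]
```

View pics/wD.png

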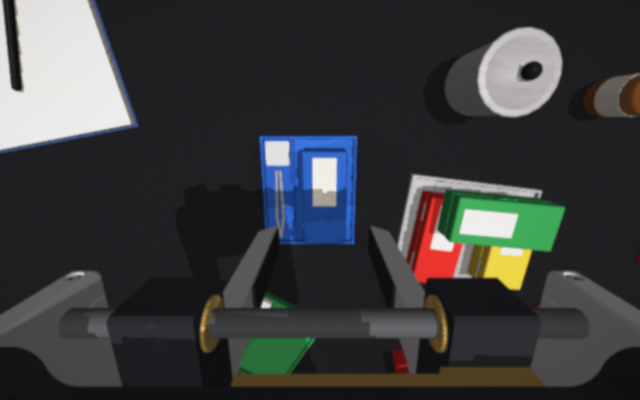

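Blue lies flat in its bay, (325,195) in the picture and about 1.5 mm off centre. Green is next.

```bash
python3 -m handwheel '0 -0.25 0 1 0.35;0 -0.25 0 1 0.35;0 -0.25 0 1 0.35;0 -0.25 0 1 0.35;0 -0.25 0 1 0.35;0 -0.25 0 1 0.35;0 -0.25 0 1 0.35;0 -0.25 0 1 0.35;0 -0.25 0 1 0.35;0 -0.25 0 1 0.35;0 -0.25 0 1 0.35;0 -0.25 0 1 0.35'
python3 -m handwheel '0 -0.25 0 1 0.35;0 -0.25 0 1 0.35;0 -0.25 0 1 0.35;0 -0.25 0 1 0.35;-0.1 -0.33 0 0.9 0.35;0 0 -0.4 0 0.35;0 0 -0.3 0 0.35;0 0 0 0 0.35;0 0 0 0 0.35;0 0 0 0 0.35'
```

```text
clock: 11.85
eef_pos: [612.3, 97.5, 131.8]
eef_rot: [-3.14, 0.001, 1.121]
wrist_force: [0.0, -0.4, -0.7]
finger_gap: 61.2
finger_force: 0.0
clock: 12.68
eef_pos: [608.9, 45.1, 104.8]
eef_rot: [-3.141, -0.0, 1.545]
wrist_force: [0.0, 0.1, 0.7]
finger_gap: 60.8
finger_force: 0.0
```

```bash
python3 -m handwheel '0 0 -0.4 0 0.35;0 0 -0.4 0 0.35;0 0 -0.4 0 0.35;0 0 -0.28 0 0.35;0 0 0 0 0.35;0 0 0 0 0.35;0 0 0 0 0.35'
python3 -m handwheel '0 0 0 0 0.6;0 0 0 0 0.6;0 0 0 0 0.6;0 0 0 0 0.6;0 0 0 0 0.6;0 0 0 0 0.6;0 0 0 0 0.6;0 0 0 0 0.6'
```

```text
clock: 13.27
eef_pos: [609.4, 44.9, 46.6]
eef_rot: [3.14, -0.0, 1.545]
wrist_force: [0.4, -0.4, 0.2]
finger_gap: 61.2
finger_force: 0.0
clock: 13.93
eef_pos: [609.2, 44.8, 46.2]
eef_rot: [3.14, -0.0, 1.545]
wrist_force: [0.1, 0.1, 5.0]
finger_gap: 46.3
finger_force: 20.0
```

```bash
python3 -m handwheel '0 0 0.15 0 0.6;0 0 0.3 0 0.6;0 0 0.4 0 0.6;0 0 0.4 0 0.6;0 0 0.4 0 0.6;0 0 0.35 0 0.6;-0.2 0.2 0 0.4 0.6;-0.33 0.34 0 0.8 0.6;-0.33 0.34 0 0.8 0.6;-0.33 0.34 0 0.8 0.6;-0.33 0.34 0 0.8 0.6;-0.33 0.34 0 0.8 0.6'
python3 -m handwheel '-0.33 0.34 0 0.8 0.6;-0.33 0.34 0 0.8 0.6;-0.33 0.34 0 0.8 0.6;-0.33 0.34 0 0.8 0.6;-0.33 0.34 0 0.8 0.6;-0.33 0.34 0 0.8 0.6;-0.33 0.34 0 0.8 0.6;-0.33 0.34 0 0.8 0.6;-0.33 0.34 0 0.8 0.6;-0.33 0.34 0 0.8 0.6;-0.2 0.21 0 0.46 0.6;0 0 0 0 0.6'
```

```text
clock: 14.93
eef_pos: [533.2, 121.8, 125.0]
eef_rot: [-3.141, -0.0, 1.934]
wrist_force: [0.6, 0.7, -1.1]
finger_gap: 45.6
finger_force: 20.0
clock: 15.93
eef_pos: [393.1, 266.3, 125.3]
eef_rot: [-3.141, -0.0, 2.672]
wrist_force: [0.9, -0.4, -1.5]
finger_gap: 45.5
finger_force: 20.0
```

```bash
python3 -m handwheel '0 0 -0.4 0 0.6;0 0 -0.5 0 0.6;0 0 -0.5 0 0.6;0 0 -0.5 0 0.6;0 0 -0.4 0 0.6;0 0 -0.3 0 0.6;0 0 -0.15 0 0.6;0 0 0 0 0.6;0 0 0 0 0.6;0 0 0 0 0.6;0 0 0 0 0.6'
python3 -m handwheel '0 0 -0.03 0 0.6;0 0 -0.02 0 0.6;0 0 -0.02 0 0.6;0 0 0 0 0.6;0 0 0 0 0.6;0 0 0 0 0.6;0 0 0 0 0.6'
```

```text
clock: 16.85
eef_pos: [395.2, 265.4, 16.2]
eef_rot: [3.14, 0.001, 2.667]
wrist_force: [-0.3, 0.4, -0.8]
finger_gap: 45.9
finger_force: 20.0
clock: 17.43
eef_pos: [394.9, 265.2, 13.1]
eef_rot: [3.141, 0.0, 2.667]
wrist_force: [-2.3, -1.8, 6.1]
finger_gap: 46.0
finger_force: 20.0
```

```bash
python3 -m handwheel '0 0 0 0 0.4;0 0 0 0 0.35;0 0 0 0 0.35;0 0 0 0 0.35;0 0 0 0 0.35;0 0 0.3 0 0.35;0 0 0.5 0 0.35;0 0 0.8 0 0.35;0 0 0.8 0 0.35;0 0 0.6 0 0.35;0 0 0 0 0.35;0 0 0 0 0.35'
python3 - <<'E'
from h import *; from fit import *
for n in('scene','side','wrist'):
  p,d,K,T=snap(n,n+'E'); P=cloud(d,K,T)
  for c,z,x,y in(('green',37,395,265),('red',36,572,85),('yellow',36,567,7)):
    g=(np.abs(P[...,0]-x)<70)&(np.abs(P[...,1]-y)<(70 if c=='green' else 40))&(np.abs(P[...,2]-z)<5)&(d>0)&cm(p,c)
    v,u=np.nonzero(g); print(n,c,len(v))
    if len(v)>100:
        o,w,h,a=rect(plane(np.c_[u,v],K,T,float(z))); print(o.round(1),'%.0f %.0f ang %.1f z %.1f'%(w,h,a,np.median(P[g][:,2])))
a=np.hstack([cv2.resize(load(f)[0],(400,250)) for f in('sceneE','wristE')]);cv2.imwrite('pics/E.png',a[:,:,::-1])
E
```

```text
clock: 18.43
eef_pos: [395.2, 265.4, 133.5]
eef_rot: [3.14, 0.001, 2.667]
wrist_force: [-0.8, -0.3, -1.1]
finger_gap: 61.6
finger_force: 0.0
scene green 586
[398.3 269.3] 101 50 ang -27.0 z 36.6
scene red 545
[575.5  90.4] 101 51 ang -3.6 z 35.6
scene yellow 464
[575.1  12.8] 102 51 ang 0.2 z 35.6
side green 225
[388.4 259.6] 99 54 ang -27.4 z 35.7
side red 249
[565.3  79.7] 105 56 ang -4.0 z 35.1
side yellow 265
[565.7   4.2] 105 51 ang 0.4 z 34.8
wrist green 2780
[393.2 265. ] 98 46 ang -27.2 z 36.2
wrist red 712
[536.1  99.3] 47 39 ang 62.9 z 35.0
wrist yellow 0
```

View pics/E.png

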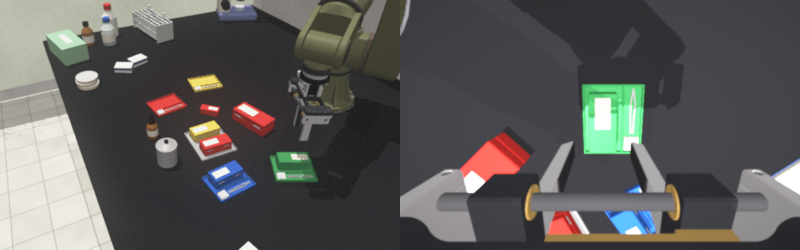

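Green lies well in its bay, (612,115) in the right half. The two lower boxes have not moved. Red is next.

```bash
python3 -m handwheel '0.27 -0.28 0 0.29 0.35;0.27 -0.28 0 0.29 0.35;0.27 -0.28 0 0.29 0.35;0.27 -0.28 0 0.29 0.35;0.27 -0.28 0 0.29 0.35;0.27 -0.28 0 0.29 0.35;0.27 -0.28 0 0.29 0.35;0.27 -0.28 0 0.29 0.35;0.27 -0.28 0 0.29 0.35;0.27 -0.28 0 0.29 0.35;0.27 -0.28 0 0.29 0.35;0.27 -0.28 0 0.29 0.35'
python3 -m handwheel '0.27 -0.28 0 0.29 0.35;0.27 -0.28 0 0.29 0.35;0.27 -0.28 0 0.29 0.35;0.27 -0.28 0 0.29 0.35;0.1 -0.02 0 0.08 0.35;0 0 -0.5 0 0.35;0 0 -0.7 0 0.35;0 0 -0.4 0 0.35;0 0 0 0 0.35;0 0 0 0 0.35;0 0 0 0 0.35'
```

```text
clock: 19.58
eef_pos: [524.4, 130.1, 131.2]
eef_rot: [-3.141, -0.002, 2.972]
wrist_force: [-0.3, 0.2, -0.8]
finger_gap: 61.2
finger_force: 0.0
clock: 20.5
eef_pos: [571.9, 85.5, 69.5]
eef_rot: [3.141, 0.001, 3.079]
wrist_force: [0.2, -0.4, 0.3]
finger_gap: 61.1
finger_force: 0.0
```

```bash
python3 -m handwheel '0 0 -0.4 0 0.35;0 0 -0.4 0 0.35;0 0 -0.4 0 0.35;0 0 -0.24 0 0.35;0 0 0 0 0.35;0 0 0 0 0.35;0 0 0 0 0.35'
python3 -m handwheel '0 0 0 0 0.6;0 0 0 0 0.6;0 0 0 0 0.6;0 0 0 0 0.6;0 0 0 0 0.6;0 0 0 0 0.6;0 0 0 0 0.6;0 0 0 0 0.6'
```

```text
clock: 21.08
eef_pos: [572.3, 85.3, 12.3]
eef_rot: [3.141, 0.002, 3.079]
wrist_force: [-0.9, 0.6, -0.2]
finger_gap: 61.1
finger_force: 0.0
clock: 21.75
eef_pos: [571.9, 85.3, 11.7]
eef_rot: [3.141, 0.001, 3.079]
wrist_force: [-1.2, -0.1, 5.8]
finger_gap: 45.8
finger_force: 20.0
```

```bash
python3 -m handwheel '0 0 0.15 0 0.6;0 0 0.3 0 0.6;0 0 0.5 0 0.6;0 0 0.5 0 0.6;0 0 0.5 0 0.6;0 0 0.5 0 0.6;0 0 0.3 0 0.6;0.06 -0.24 0 0.1 0.6;0.06 -0.4 0 0.1 0.6;0.06 -0.4 0 0.1 0.6;0.06 -0.4 0 0.1 0.6;0.06 -0.4 0 0.1 0.6'
python3 -m handwheel '0.06 -0.4 0 0.1 0.6;0.06 -0.4 0 0.1 0.6;0.06 -0.4 0 0.1 0.6;0.06 -0.4 0 0.1 0.6;0.06 -0.4 0 0.1 0.6;0.06 -0.4 0 0.1 0.6;0.06 -0.4 0 0.1 0.6;0.06 -0.4 0 0.1 0.6;0.06 -0.4 0 0.1 0.6;0.06 -0.4 0 0.1 0.6;0.06 -0.4 0 0.1 0.6;0.06 -0.4 0 0.1 0.6'
python3 -m handwheel '0.06 -0.4 0 0.1 0.6;0.06 -0.4 0 0.1 0.6;0.05 -0.3 0 0.06 0.6;0 0 0 0 0.6;0 0 0 0 0.6;0 0 0 0 0.6;0 0 0 0 0.6'
```

```text
clock: 22.75
eef_pos: [583.5, 10.9, 121.4]
eef_rot: [-3.142, -0.0, 3.123]
wrist_force: [0.4, 0.3, -0.3]
finger_gap: 45.8
finger_force: 20.0
clock: 23.75
eef_pos: [612.3, -181.2, 121.3]
eef_rot: [3.142, -0.0, -3.056]
wrist_force: [0.4, -0.1, -0.5]
finger_gap: 46.0
finger_force: 20.0
clock: 24.33
eef_pos: [619.2, -223.5, 121.2]
eef_rot: [3.141, -0.0, -3.033]
wrist_force: [-0.2, -0.6, -1.0]
finger_gap: 46.0
finger_force: 20.0
```

```bash
python3 -m handwheel '0 -0.22 0 0 0.6;0 -0.2 -0.3 0 0.6;0 0 -0.5 0 0.6;0 0 -0.5 0 0.6;0 0 -0.5 0 0.6;0 0 -0.4 0 0.6;0 0 -0.3 0 0.6;0 0 -0.15 0 0.6;0 0 0 0 0.6;0 0 0 0 0.6;0 0 0 0 0.6;0 0 0 0 0.6'
python3 -m handwheel '0 0 -0.03 0 0.6;0 0 -0.02 0 0.6;0 0 -0.02 0 0.6;0 0 0 0 0.6;0 0 0 0 0.6;0 0 0 0 0.6;0 0 0 0 0.6'
```

```text
clock: 25.33
eef_pos: [619.5, -241.4, 15.8]
eef_rot: [-3.141, 0.001, -3.033]
wrist_force: [-0.3, 0.3, -1.5]
finger_gap: 45.2
finger_force: 20.0
clock: 25.92
eef_pos: [619.3, -241.2, 12.4]
eef_rot: [-3.141, 0.0, -3.033]
wrist_force: [-0.1, 0.1, 1.8]
finger_gap: 45.8
finger_force: 20.0
```

```bash
python3 -m handwheel '0 0 -0.01 0 0.6;0 0 0 0 0.6;0 0 0 0 0.4;0 0 0 0 0.35;0 0 0 0 0.35;0 0 0 0 0.35;0 0 0.3 0 0.35;0 0 0.5 0 0.35;0 0 0.8 0 0.35;0 0 0.8 0 0.35;0 0 0.6 0 0.35;0 0 0 0 0.35'
cat > chk.py <<'E'
from h import *; from fit import *
import sys
def chk(n,f,*L):
  p,d,K,T=snap(n,f); P=cloud(d,K,T)
  for c,z,x,y in L:
    g=(np.abs(P[...,0]-x)<70)&(np.abs(P[...,1]-y)<60)&(np.abs(P[...,2]-z)<5)&(d>0)&cm(p,c)
    v,u=np.nonzero(g); print(n,c,len(v))
    if len(v)>100:
        o,w,h,a=rect(plane(np.c_[u,v],K,T,float(z))); print(o.round(1),'%.0f %.0f ang %.1f z %.1f'%(w,h,a,np.median(P[g][:,2])))
E
python3 - <<'E'
from chk import *
chk('wrist','wF',('red',37,619.6,-240))
chk('scene','sF',('yellow',36,572,9),('blue',37,613,218),('red',37,619.6,-240))
E
```

```text
clock: 26.92
eef_pos: [621.1, -242.1, 138.9]
eef_rot: [-3.137, 0.008, -3.033]
wrist_force: [-0.2, 0.9, 0.7]
finger_gap: 61.3
finger_force: 0.0
wrist red 3009
[ 619.1 -242. ] 98 46 ang 6.2 z 36.3
scene yellow 466
[575.2  14. ] 102 52 ang -0.5 z 35.6
scene blue 721
[616.7 221.2] 101 50 ang 4.3 z 36.7
scene red 334
[ 622.3 -235.3] 102 53 ang 7.0 z 36.8
```

```bash
python3 -m handwheel '-0.07 0.38 0 -0.07 0.35;-0.07 0.38 0 -0.07 0.35;-0.07 0.38 0 -0.07 0.35;-0.07 0.38 0 -0.07 0.35;-0.07 0.38 0 -0.07 0.35;-0.07 0.38 0 -0.07 0.35;-0.07 0.38 0 -0.07 0.35;-0.07 0.38 0 -0.07 0.35;-0.07 0.38 0 -0.07 0.35;-0.07 0.38 0 -0.07 0.35;-0.07 0.38 0 -0.07 0.35;-0.07 0.38 0 -0.07 0.35'
python3 -m handwheel '-0.07 0.38 0 -0.07 0.35;-0.07 0.38 0 -0.07 0.35;-0.07 0.38 0 -0.07 0.35;-0.07 0.38 0 -0.07 0.35;-0.07 0.16 0 -0.1 0.35;0 0 -0.5 0 0.35;0 0 -0.7 0 0.35;0 0 -0.4 0 0.35;0 0 0 0 0.35;0 0 0 0 0.35;0 0 0 0 0.35'
```

```text
clock: 28.02
eef_pos: [584.7, -58.0, 130.5]
eef_rot: [3.141, -0.002, -3.107]
wrist_force: [-0.3, -0.3, -0.0]
finger_gap: 61.1
finger_force: 0.0
clock: 28.93
eef_pos: [572.0, 8.2, 68.8]
eef_rot: [-3.142, 0.001, -3.14]
wrist_force: [0.4, -0.1, -0.4]
finger_gap: 60.9
finger_force: 0.0
```

```bash
python3 -m handwheel '0 0 -0.4 0 0.35;0 0 -0.4 0 0.35;0 0 -0.4 0 0.35;0 0 -0.22 0 0.35;0 0 0 0 0.35;0 0 0 0 0.35;0 0 0 0 0.35'
python3 -m handwheel '0 0 0 0 0.6;0 0 0 0 0.6;0 0 0 0 0.6;0 0 0 0 0.6;0 0 0 0 0.6;0 0 0 0 0.6;0 0 0 0 0.6;0 0 0 0 0.6'
```

```text
clock: 29.52
eef_pos: [572.3, 8.4, 12.4]
eef_rot: [-3.142, 0.002, -3.14]
wrist_force: [-0.5, 0.2, 0.4]
finger_gap: 61.6
finger_force: 0.0
clock: 30.18
eef_pos: [571.9, 8.4, 11.7]
eef_rot: [-3.142, 0.001, -3.14]
wrist_force: [-2.0, -0.4, 6.9]
finger_gap: 45.9
finger_force: 20.0
```

```bash
python3 -m handwheel '0 0 0.15 0 0.6;0 0 0.3 0 0.6;0 0 0.5 0 0.6;0 0 0.5 0 0.6;0 0 0.5 0 0.6;0 0 0.5 0 0.6;0 0 0.3 0 0.6;-0.11 -0.17 0 -0.12 0.6;-0.21 -0.4 0 -0.08 0.6;-0.21 -0.4 0 -0.08 0.6;-0.21 -0.4 0 -0.08 0.6;-0.21 -0.4 0 -0.08 0.6'
python3 -m handwheel '-0.21 -0.4 0 -0.08 0.6;-0.21 -0.4 0 -0.08 0.6;-0.21 -0.4 0 -0.08 0.6;-0.21 -0.4 0 -0.08 0.6;-0.21 -0.4 0 -0.08 0.6;-0.21 -0.4 0 -0.08 0.6;-0.21 -0.4 0 -0.08 0.6;-0.21 -0.4 0 -0.08 0.6;-0.21 -0.4 0 -0.08 0.6;-0.21 -0.4 0 -0.08 0.6;-0.21 -0.4 0 -0.08 0.6;-0.21 -0.4 0 -0.08 0.6'
python3 -m handwheel '-0.21 -0.4 0 -0.08 0.6;-0.21 -0.4 0 -0.08 0.6;-0.21 -0.4 0 -0.08 0.6;-0.21 -0.4 0 -0.08 0.6;0 0 0 0 0.6;0 0 0 0 0.6;0 0 0 0 0.6;0 0 0 0 0.6'
```

```text
clock: 31.18
eef_pos: [532.3, -63.4, 120.0]
eef_rot: [3.141, -0.002, 3.104]
wrist_force: [0.2, -0.0, -1.3]
finger_gap: 45.9
finger_force: 20.0
clock: 32.18
eef_pos: [431.4, -255.1, 120.1]
eef_rot: [3.141, -0.001, 3.02]
wrist_force: [-0.2, 0.4, -2.0]
finger_gap: 45.9
finger_force: 20.0
clock: 32.85
eef_pos: [399.3, -317.7, 120.7]
eef_rot: [3.141, -0.0, 2.994]
wrist_force: [0.3, -0.1, -0.9]
finger_gap: 45.9
finger_force: 20.0
```

```bash
python3 -m handwheel '0 0 -0.3 0 0.6;0 0 -0.5 0 0.6;0 0 -0.5 0 0.6;0 0 -0.5 0 0.6;0 0 -0.4 0 0.6;0 0 -0.3 0 0.6;0 0 -0.15 0 0.6;0 0 0 0 0.6;0 0 0 0 0.6;0 0 0 0 0.6;0 0 0 0 0.6'
python3 -m handwheel '0 0 -0.03 0 0.6;0 0 -0.02 0 0.6;0 0 -0.02 0 0.6;0 0 0 0 0.6;0 0 0 0 0.6;0 0 0 0 0.6;0 0 0 0 0.6'
```

```text
clock: 33.77
eef_pos: [399.6, -318.6, 15.9]
eef_rot: [-3.141, 0.001, 2.993]
wrist_force: [-0.5, -0.0, -1.2]
finger_gap: 46.2
finger_force: 20.0
clock: 34.35
eef_pos: [399.3, -318.5, 12.7]
eef_rot: [-3.141, 0.0, 2.993]
wrist_force: [-1.2, 1.6, 4.7]
finger_gap: 46.3
finger_force: 20.0
```

```bash
python3 -m handwheel '0 0 0 0 0.4;0 0 0 0 0.35;0 0 0 0 0.35;0 0 0 0 0.35;0 0 0 0 0.35;0 0 0.3 0 0.35;0 0 0.5 0 0.35;0 0 0.8 0 0.35;0 0 0.8 0 0.35;0 0 0.6 0 0.35;0 0 0 0 0.35;0 0 0 0 0.35'
python3 - <<'E'
from chk import *
chk('wrist','wG',('yellow',37,399.5,-318))
chk('scene','sG',('blue',37,613,218),('red',37,619.6,-240),('green',37,395,265))
E
```

```text
clock: 35.35
eef_pos: [399.5, -318.7, 133.2]
eef_rot: [-3.14, 0.002, 2.993]
wrist_force: [-0.2, -0.2, -0.7]
finger_gap: 61.1
finger_force: 0.0
wrist yellow 2964
[ 398.7 -319.3] 99 46 ang -8.8 z 36.2
scene blue 730
[617.1 221.2] 102 50 ang 4.0 z 36.8
scene red 331
[ 623.2 -235. ] 103 54 ang 6.1 z 36.5
scene green 586
[397.5 268.3] 101 47 ang -27.0 z 36.6
```

View pics/sG.png

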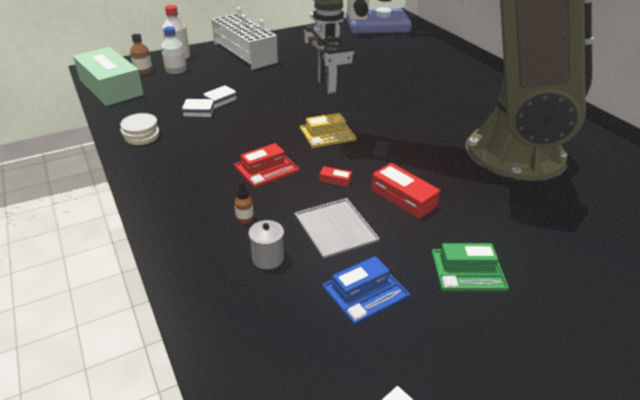

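All four boxes lie flat in their own bays: red (264,157), yellow (326,124), green (470,256), blue (362,277). The dropper (244,205) and canister (267,245) have not moved, and the arm is clear.

```bash
python3 -c "
from cell import sign_off
print(sign_off())"
```

```text
the job is handed in; nothing more can be done
None
```

The job is handed in at about 35 s on the robot's clock: all four boxes lie flat, lid up, in the bays of their own colours, each within about 2 mm of centre by the wrist camera, and the dropper bottle and canister stand where they were.

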